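Drain the rinse block and present a filling nozzle to the inspection camera

TASK

Turn the lever of the ball valve to half open, over the yellow mark, so that the rinse block drains; only then draw the filling nozzle with the blue collar up out of its socket. Hold it in the air in front of the inspection camera, its tip pointing straight into the lens along the line of sight and 60 mm from the glass, and finish there, holding it still in the gripper. Leave the valve half open, do not bump the camera, and leave the other nozzles, the bottle and the cup where they are.

Things in the scene. Friction and masses are not known exactly. Their poses are not given: they have to be found in the camera images.
- rinse_block: stainless block fixed to the table, 100 x 250 x 85 mm high (own x, y, z); origin at the centre of its underside, z up. Three sockets in its top, at y = -80, 0, +80 mm, 20 mm across, 75 mm deep, hold one upright nozzle each; which where varies. From its +y end a 22 mm pipe runs along +y at 45 mm height, with a brass ball valve at y = 185 mm, ending in a leg at 279 mm
- valve_axis (a point): point on the ball valve's vertical turning axis, at the mid-height of its lever (90 mm above the table). A white dial plate under the lever has a black mark at closed, a yellow mark at half open and a black mark at open. The axes of this point are those of the rinse block
- valve (a joint): opening angle of the ball valve, rad: 0 = closed, lever across the pipe, pointing to the block's -x; 1.571 = open, lever along the pipe, pointing to the block's +y; 0.785 = half open, over the yellow mark. It grows as the lever turns clockwise seen from above, has stops at 0 and 1.571, stays where it is left, and takes about 0.3 N m (4 N at the grip) to turn
- lever_grip (a point): centre of the red sleeve on the valve lever, 80 mm from the turning axis, 90 mm above the table; the sleeve is 56 mm long along the lever, 18 mm wide, 14 mm high, free space below it. x points from the grip towards the turning axis, z up
- nozzle_blue: filling nozzle with the blue collar, 0.1 to 0.21 kg: steel tube 16 mm across, 70 mm long, with a round collar 30 mm across, 45 mm high on its upper end. Origin at the centre of its TIP (lower end of the tube); z points from tip to collar. It stands tip down in a socket of the rinse block with 2 mm play, the collar resting on the block's top; it comes free after rising 70 mm
- blue_collar (a point): centre of the blue collar, 92.5 mm from the tip along the axis, the place to grip it (107 mm above the table while in the socket; neighbouring nozzles stand 80 mm away)
- black_collar (a point): a filling nozzle with a black collar, otherwise the same as the blue one; leave it in its socket. This point is the centre of its collar
- orange_collar (a point): a filling nozzle with an orange collar, otherwise the same as the blue one; leave it in its socket. This point is the centre of its collar
- inspector: inspection camera, fixed to the table: dark base plate 120 x 110 mm with a tilted grey camera head, 76 mm across at its black front with a white ring light; highest point about 140 mm. Origin at the centre of the base's underside, z up; the head leans towards the -x of this frame, the side facing the robot
- lens (a point): centre of the front of the camera's lens, 116 mm above the table; z points out of the lens along its line of sight, which is 35 degrees from the vertical, leaning to the camera's -x; y is level
- bottle: closed amber bottle, 66 mm across, 190 mm high, standing beyond the block; origin at the centre of its underside; leave it alone
- cup: small steel cup, 66 mm across, 65 mm high, standing on the robot's side; origin at the centre of its underside; leave it alone
There are look-alikes about, which are no part of the job. Of the things that look like the inspector, the larger one is meant. What is shaped like the nozzle_blue but pink is not meant.

How it is judged:
On the way, in this order (a step that is already met when the one before it is completed fails the run):
1. the valve stands half open (value of joint valve between 0.655 and 0.915 rad), for 0.3 s.
2. the blue nozzle is drawn clear of its socket in the gripper (height (world z) of nozzle_blue above 0.09 m and contact force between nozzle_blue and the fingers above 1 N), for 0.2 s.
At the end, for the whole second after the job is handed in: Blue nozzle held still by the fingers alone, tip 40-80 mm from the lens along the line of sight and within 16 mm each side, axis within 0.2 rad of it, collar away from the camera; valve at 0.785 +- 0.13 rad; other nozzles within 15 mm, bottle and cup within 30 mm of their start (all of step 1 and z of nozzle_blue in the frame of lens between 0.04 and 0.08 m and x of nozzle_blue in the frame of lens between -0.016 and 0.016 m and y of nozzle_blue in the frame of lens between -0.016 and 0.016 m and angle between the z axis of nozzle_blue and the z axis of lens, either way round below 0.2 rad and z of blue_collar in the frame of lens above 0.11 m and height (world z) of nozzle_blue above 0.12 m and contact force between nozzle_blue and the fingers above 1 N and contact force between nozzle_blue and inspector below 0.1 N and contact force between nozzle_blue and rinse_block below 0.1 N and linear speed of nozzle_blue below 0.03 m/s and angular speed of nozzle_blue below 0.3 rad/s and distance of each of black_collar, orange_collar from where it was at the start of the episode below 0.015 m and distance of each of bottle, cup from where it was at the start of the episode below 0.03 m); the arm keeps its last pose, push and grip.
It fails at once if another nozzle, the bottle or the cup is disturbed (not (distance of black_collar from where it was at the start of the episode below 0.015 m) or not (distance of orange_collar from where it was at the start of the episode below 0.015 m) or not (distance of bottle from where it was at the start of the episode below 0.03 m) or not (distance of cup from where it was at the start of the episode below 0.03 m)).
It fails at once if the inspection camera is bumped by the robot or the nozzle (contact force between any of the fingers, the arm, nozzle_blue and inspector above 3 N).
It also fails if it takes over 53 s, if anything falls off the work surface, if the arm or the gripper's body presses on something with over 40 N, if the wrist force passes 120 N, or if a joint passes its speed limit or range.

ROBOT

A 6-joint arm with a two-finger parallel gripper is mounted at the origin on the work surface. World frame = base frame: x ahead of the robot, y to its left, z up, the work surface at z = 0. Lengths are in m, angles in rad, forces in N, time in s.
With the tool pointing down it reaches from about 0.375 to 0.75 m from the base axis. Payload 9 kg.
Tool frame: the origin (TCP) lies midway between the tips of the shut fingers; the grasp point (between the pads) lies 19 mm behind it; z points along the fingers, y is the line along which they close (so a half turn about z gives the same grasp; the last joint's range is limited). The gripper opens to 85 mm and grips with 20 to 120 N. Pads are 22 mm wide; open, the fingers measure 114 mm over their backs; the gripper's body (76 mm by 85 mm) begins 54 mm behind the grasp point. The pads swing forward as they close: fully open they stand 13 mm farther back than shut.
Start: joints at [1.095, 0.104, 0.097, 1.564, 0, 1.353], TCP at [0.153, 0.58, 0.231] pointing down, gripper open.
Joint ranges: [-2.99, 2.99], [-0.84, 1.86], [-1.1, 1.16], [-1.84, 2.11], [-1.51, 1.56], [-3.14, 3.14]. Speed limits (rad/s): [2.22, 2.22, 2.57, 3.14, 3.14, 3.14].

INTERFACE

Orientations are given as a 3x3 rotation matrix whose columns are the frame's x, y, z axes.
In Python, from station import robot gives the robot as it stands.
- The arm moves only by the tool play_rows, never from a script. Its argument "steps" is a list of rows, each an object with "hand": the opening, from 0 (shut) to 1 (fully open); "xyz": the shift along the tool's x, y, z in cm, a list of three; "yaw": the turn about the tool's z in degrees. In form: [{"hand": hand, "xyz": [tx, ty, tz], "yaw": yaw}, ...]. A call has 1 to 12 rows; each row is the pose to reach, as a shift and turn from the pose commanded when the call began, along the tool's axes at that moment; what a row does not reach only later rows make up. A row lasts 1/12 s, in which the tool goes at most 41.7 mm and 7.16 degrees, less where a joint would pass 70% of its speed; a pose out of reach is approached as far as the arm can. A call with a gripper value outside its range is refused whole. The fingers move at their own pace and stop on an object; "force" is the grip in N (left out, the last holds). Time passes only in rows, so rows that repeat a pose let the fingers close. It gives the time, the measured TCP pose, the force, the opening and the grip force at its end, in the units of the state.
- robot.observe(): the state, without advancing time (a new reading comes with each control period).
- robot.read_camera(name): name is "scene" or "top" or "wrist"; returns (picture, depth): 480x640x3 uint8, blue, green, red; 480x640 float32, m along the optical axis (not along the pixel's ray), 0 where there is no reading.
- robot.camera_info(name): a dict with "fx", "fy", "cx", "cy" (pixels), "rvec" (rotation vector, rad) and "tvec" (3), from world to camera coordinates, as OpenCV has them. Camera axes: x right, y down, z forward; pixel columns grow to the right and rows downward; lengths in m; the calibration is good to about 2 mm. The wrist camera is an equidistant fisheye: a pixel r from the principal point sees the ray r / f radians off the axis. A picture is of the moment at which its call begins: read the wrist's pose just before it. camera_info takes no time and is no camera call; for the wrist camera it gives the pose at the moment of the call.
- robot.sign_off(): hands the job in; it is judged then, once.
The state is a dict: "t": time; "joint_pos": joint angles; "joint_vel": joint speeds; "joint_torque": joint torques, N m; "ee_pos": TCP position; "tool_rot": TCP orientation; "contact_force": force on the tool from outside, world axes, zero at the start; "ft_torque": the same for the moment, N m; "gripper_width": opening from 0.0 (shut) to 1.0 (fully open); "gripper_force": force on a finger pad.
Only numpy, scipy, OpenCV 4.12 (cv2) and the standard library are available. Lean on these libraries where they do the work, as an engineer would, in place of code of your own. Each camera call takes 0.05 s, during which the arm holds its last target. There are 200 camera calls.

## Working session

There is one attempt and no reset: what is moved stays moved. The work goes in short steps, Python scripts to look and compute and a tool call to move; the robot and the scene stay as the last step left them, time stands still between calls to the robot, and variables do not carry over. Pictures are saved under pics/ and viewed, at most 10 in all, crops included, and the job is handed in when it is done.

Besides the shell and the picture viewer there is one more tool, called after "Emit:" as name(argument=value, ...) on one line, values as JSON. play_rows: Moves the arm, as the interface text tells. Its arguments: {"type":"object","properties":{"steps":{"type":"array","items":{"type":"object","properties":{"hand":{"type":"number"},"xyz":{"type":"array","items":{"type":"number"}},"yaw":{"type":"number"}}}},"force":{"type":"number"}},"required":["steps"]}

```bash
ls; mkdir -p pics; cat > h.py <<'E'
import numpy as np, cv2
from station import robot
def cam(n):
    i=robot.camera_info(n); R=cv2.Rodrigues(np.array(i["rvec"],float))[0]; return i,R,np.array(i["tvec"],float).ravel()
def pts(n,d,i=None):
    i,R,t=i or cam(n); v,u=np.mgrid[0:480,0:640]
    x=(u-i["cx"])/i["fx"]; y=(v-i["cy"])/i["fy"]
    if n=="wrist":
        r=np.hypot(x,y); k=np.where(r>1e-9,np.tan(np.minimum(r,1.5))/np.maximum(r,1e-9),1); x,y=x*k,y*k
    P=np.stack([x*d,y*d,d],-1)
    return (P-t)@R
E
python3 - <<'E'
from h import *
s=robot.observe(); print(s)
for n in("scene","top"):
    a,d=robot.read_camera(n); cv2.imwrite(f"pics/{n}.png",a); np.savez(f"{n}.npz",a=a,d=d); print(robot.camera_info(n))
E
```

```text
pics
{'t': 0.0, 'joint_pos': array([1.09530721e+00, 1.04724394e-01, 9.64129315e-02, 1.56389898e+00,
       4.71694078e-06, 1.35307060e+00]), 'joint_vel': array([-0.00116647, -0.00094364, -0.00117657, -0.00101343, -0.00118934,
       -0.00070538]), 'joint_torque': array([-5.47050477e-04, -5.56937385e+01,  5.03647578e+01,  1.72461307e-02,
       -3.68726005e-04, -1.09023114e-05]), 'ee_pos': array([0.15278866, 0.57985262, 0.23047663]), 'tool_rot': array([[-9.66962447e-01,  2.54918030e-01, -6.51536750e-04],
       [ 2.54918674e-01,  9.66961682e-01, -1.25508425e-03],
       [ 3.10067468e-04, -1.37970822e-03, -9.99999000e-01]]), 'contact_force': array([ 1.09799381, -0.78082711, -0.15354086]), 'ft_torque': array([ 0.01575836, -0.01894166, -0.03318382]), 'gripper_force': 0.0, 'gripper_width': 0.9995976126714081}
{'fx': 444.0882411212753, 'fy': 444.0882411212753, 'cx': 322.6714034943552, 'cy': 241.0236503617563, 'rvec': array([ 2.31539382,  0.72663061, -0.29688936]), 'tvec': array([-0.49792326, -0.16365279,  1.0551544 ])}
{'fx': 449.05461814891044, 'fy': 449.05461814891044, 'cx': 321.0417929825695, 'cy': 247.15537962459763, 'rvec': array([ 2.18330026, -2.12839393,  0.1801656 ]), 'tvec': array([-0.01147515,  0.59252562,  0.79600667])}
```

View pics/top.png

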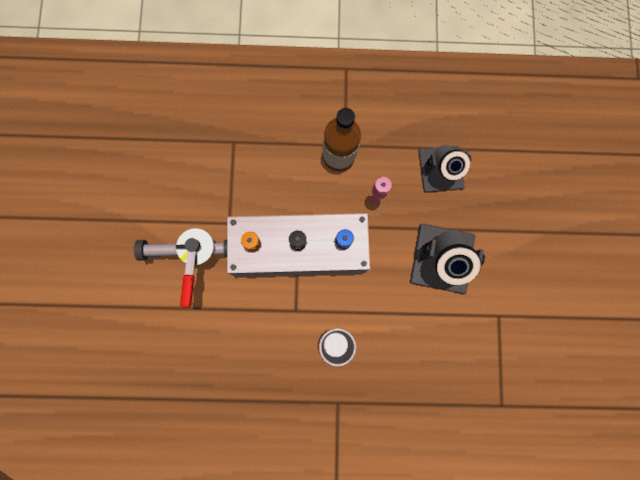

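View pics/scene.png

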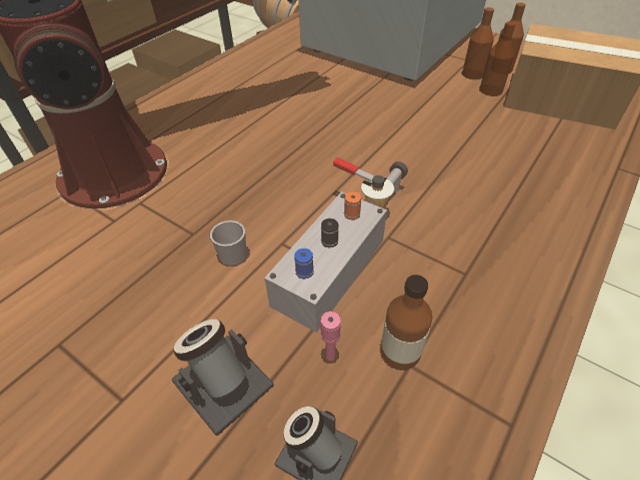

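Candidates in the top view: the blue nozzle at (345,239) and the pink look-alike at (382,187). The larger inspector is at (458,266) and the smaller look-alike at (455,165). The lever is red at (187,291), pointing at the robot, and the orange and black nozzles are at (250,240) and (297,240). By the description I choose blue (345,239) and the inspector at (458,266).

```bash
cat > m.py <<'E'
from h import *
z=np.load("top.npz"); a,d=z["a"],z["d"]; I=cam("top"); P=pts("top",d,I); i,R,t=I
def ray(u,v,h):
    r=R.T@np.array([(u-i["cx"])/i["fx"],(v-i["cy"])/i["fy"],1]); c=-R.T@t; return c+r*(h-c[2])/r[2]
hsv=cv2.cvtColor(a,cv2.COLOR_BGR2HSV)
def blob(m,box):
    u0,v0,u1,v1=box; k=np.zeros(m.shape,bool); k[v0:v1,u0:u1]=m[v0:v1,u0:u1]; return k&(d>0)
H,S,V=hsv[...,0],hsv[...,1],hsv[...,2]
def top(m,n,h):
    q=P[m]; zt=np.percentile(q[:,2],90); k=q[q[:,2]>zt-.008]; print(n,len(k),"mid",np.round((k.min(0)+k.max(0))/2,4),"mean",np.round(k.mean(0),4),"ext",np.round(np.ptp(k,axis=0),4)); return k
top(blob((H>100)&(H<135)&(S>120),(325,220,365,260)),"blue",.13)
top(blob((H>3)&(H<25)&(S>150),(235,225,265,255)),"orange",.13)
top(blob(V<75,(283,225,312,255)),"black",.13)
k=top(blob(((H<5)|(H>174))&(S>170),(170,265,205,315)),"red",.097)
c=k[:,:2]-k[:,:2].mean(0); w,v=np.linalg.eigh(c.T@c); print("lever dir",v[:,1])
# block top plane
B=(abs(P[...,2]-.085)<.006)&(d>0); B[:, :225]=0; B[:,375:]=0
q=P[B][:,:2].astype(np.float32); r=cv2.minAreaRect(q); print("block",r)
top(blob(V>0,(325,110,362,170)),"bottle",0); top(blob(V>0,(315,325,360,370)),"cup",0)
# ring light (white)
m=blob((V>170)&(S<90),(425,235,495,295)); q=P[m]; q=q[q[:,2]>.07]
c=q.mean(0); u,s,vt=np.linalg.svd(q-c); n=vt[2]*np.sign(vt[2][2]); print("ring",c,(q.min(0)+q.max(0))/2,"n",n,"tilt",np.degrees(np.arccos(n[2])),"az",np.degrees(np.arctan2(n[1],n[0])),s, len(q))
b=blob((V<110)&(P[...,2]<.04)&(P[...,2]>.005),(405,215,500,300)); print("base",cv2.minAreaRect(P[b][:,:2].astype(np.float32)),P[b][:,2].mean())
for uv in((458,266),): print(P[uv[1],uv[0]],ray(*uv,.116))
cv2.imwrite("pics/crop.png",cv2.resize(a[200:310,120:500],None,fx=2.1,fy=2.1,interpolation=cv2.INTER_CUBIC))
E
python3 m.py
```

```text
blue 206 mid [ 0.5966 -0.0337  0.1291] mean [ 0.5966 -0.0335  0.1308] ext [0.0276 0.0254 0.0089]
orange 221 mid [0.5881 0.1248 0.1296] mean [0.5883 0.1249 0.1306] ext [0.0287 0.0298 0.0096]
black 175 mid [0.5921 0.046  0.1293] mean [0.5925 0.0464 0.1305] ext [0.0282 0.0272 0.0089]
red 321 mid [0.5038 0.233  0.0971] mean [0.5035 0.2326 0.097 ] ext [0.0534 0.0188 0.0086]
lever dir [-0.99882306  0.04850248]
block ((0.6597738862037659, 0.04102683067321777), (0.233472540974617, 0.26426777243614197), 3.0249905586242676)
bottle 274 mid [ 0.7827 -0.0285  0.1881] mean [ 0.7821 -0.0281  0.1901] ext [0.0266 0.0291 0.0137]
cup 311 mid [ 0.4115 -0.03    0.0633] mean [ 0.4101 -0.0314  0.0646] ext [0.0644 0.0638 0.0135]
ring [ 0.55554468 -0.23012523  0.11748446] [ 0.55523051 -0.22995335  0.11673515] n [-0.56632329  0.10409488  0.81758314] tilt 35.15641643330643 az 169.58481924579593 [0.55975346 0.54755363 0.02988757] 668
base ((0.5843036770820618, -0.22089433670043945), (0.1348559558391571, 0.121175616979599), 80.47521209716797) 0.013192834135097371
[ 0.55524487 -0.22769968  0.12113879] [ 0.55581997 -0.22939372  0.116     ]
```

View pics/crop.png

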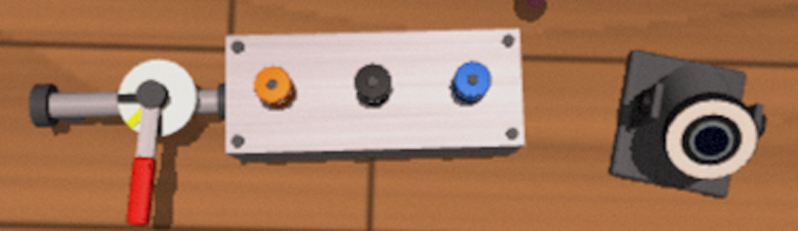

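The crop confirms the choice: blue collar at (472,82) at the end of the block farthest from the valve, the big camera's lens at (712,140), and the lever just off the closed mark with yellow at about (133,118). The tool cannot pitch, so I'll tilt the nozzle 35° in the pads by pressing its tube against the block's end edge. The lever comes first.

```bash
cat > go.py <<'E'
import sys
from h import *
def go(p,psi):  # psi: world angle of tool y, deg
    s=robot.observe(); R=s["tool_rot"]; a=np.degrees(np.arctan2(R[1,1],R[0,1]))
    print("xyz cm",np.round(R.T@(np.array(p)-s["ee_pos"])*100,2),"yaw",round(-(psi-a),1))
if __name__=="__main__":
    v=list(map(float,sys.argv[1:])); 
    for k in range(0,len(v),4): go(v[k:k+3],v[k+3])
E
python3 go.py .5035 .2328 .14 88.3  .5035 .2328 .072 88.3
```

```text
xyz cm [-42.76 -24.62   9.08] yaw -13.1
xyz cm [-42.76 -24.61  15.88] yaw -13.1
```

Emit:
play_rows(steps=[{"hand":0.65,"xyz":[-42.8,-24.6,9.0],"yaw":-13},{"hand":0.65,"xyz":[-42.8,-24.6,9.0],"yaw":-13},{"hand":0.65,"xyz":[-42.8,-24.6,9.0],"yaw":-13},{"hand":0.65,"xyz":[-42.8,-24.6,9.0],"yaw":-13},{"hand":0.65,"xyz":[-42.8,-24.6,9.0],"yaw":-13},{"hand":0.65,"xyz":[-42.8,-24.6,9.0],"yaw":-13},{"hand":0.65,"xyz":[-42.8,-24.6,9.0],"yaw":-13},{"hand":0.65,"xyz":[-42.8,-24.6,9.0],"yaw":-13},{"hand":0.65,"xyz":[-42.8,-24.6,9.0],"yaw":-13},{"hand":0.65,"xyz":[-42.8,-24.6,9.0],"yaw":-13},{"hand":0.65,"xyz":[-42.8,-24.6,9.0],"yaw":-13},{"hand":0.65,"xyz":[-42.8,-24.6,9.0],"yaw":-13}], force=25)

```text
t: 1.1
ee_pos: [0.5022, 0.2342, 0.1414]
tool_rot: [[-1.0, 0.031, -0.0], [0.031, 1.0, 0.0], [0.0, 0.0, -1.0]]
contact_force: [1.1, 1.0, 0.9]
gripper_width: 0.649
gripper_force: 0.0
```

Emit:
play_rows(steps=[{"hand":0.65,"xyz":[0,0,0],"yaw":0},{"hand":0.65,"xyz":[0,0,0],"yaw":0},{"hand":0.65,"xyz":[0,0,0],"yaw":0}])

```text
t: 1.35
ee_pos: [0.5009, 0.236, 0.1417]
tool_rot: [[-1.0, 0.032, -0.001], [0.032, 1.0, 0.0], [0.001, 0.0, -1.0]]
contact_force: [-0.9, -0.7, -1.2]
gripper_width: 0.654
gripper_force: 0.0
```

```bash
python3 go.py .5035 .2328 .14 88.3  .5035 .2328 .072 88.3; python3 - <<'E'
from h import *
I=cam("wrist"); a,d=robot.read_camera("wrist"); cv2.imwrite("pics/w1.png",a)
E
```

```text
xyz cm [-0.27 -0.31  0.17] yaw -0.1
xyz cm [-0.27 -0.31  6.97] yaw -0.1
```

View pics/w1.png

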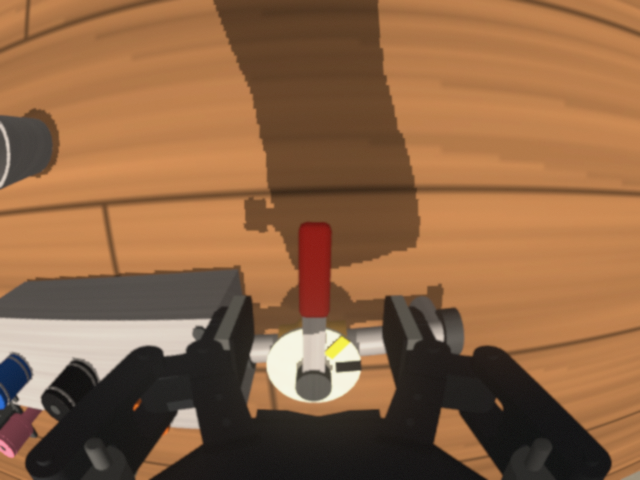

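The wrist view shows the lever (315,270) between the open fingers (245 and 390) and the yellow mark at (338,347). Next I descend and close.

Emit:
play_rows(steps=[{"hand":0.65,"xyz":[-0.3,-0.3,3.5],"yaw":0},{"hand":0.65,"xyz":[-0.3,-0.3,7.0],"yaw":0},{"hand":0.65,"xyz":[-0.3,-0.3,7.0],"yaw":0},{"hand":0.1,"xyz":[-0.3,-0.3,7.0],"yaw":0},{"hand":0.1,"xyz":[-0.3,-0.3,7.0],"yaw":0},{"hand":0.1,"xyz":[-0.3,-0.3,7.0],"yaw":0},{"hand":0.1,"xyz":[-0.3,-0.3,7.0],"yaw":0},{"hand":0.1,"xyz":[-0.3,-0.3,7.0],"yaw":0},{"hand":0.1,"xyz":[-0.3,-0.3,7.0],"yaw":0},{"hand":0.1,"xyz":[-0.3,-0.3,7.0],"yaw":0}], force=25)

```text
t: 2.23
ee_pos: [0.5055, 0.2336, 0.0747]
tool_rot: [[-1.0, 0.031, 0.003], [0.031, 1.0, 0.001], [-0.003, 0.002, -1.0]]
contact_force: [-3.0, 2.5, 8.4]
gripper_width: 0.201
gripper_force: 27.9
```

```bash
python3 - <<'E'
from h import *
from go import go
s=robot.observe(); print(s["ee_pos"],s["gripper_width"],s["gripper_force"],s["contact_force"])
ax=np.array([.5825,.2309]); p=s["ee_pos"][:2]-ax; r=np.hypot(*p); a0=np.degrees(np.arctan2(p[1],p[0])); print(r,a0,"valve",np.radians(183-a0))
for k in range(1,9):
    a=a0+(138-a0)*k/8; go([*(ax+r*np.array([np.cos(np.radians(a)),np.sin(np.radians(a))])),.072],a-90)
E
```

```text
[0.50546228 0.2335773  0.07470176] 0.20143961469124524 27.87611871957779 [-2.97950447  2.49258849  8.35217264]
0.07708422345062849 178.00959648326904 valve 0.08709897237005926
xyz cm [-0.03  0.67  0.27] yaw 5.2
xyz cm [-0.12  1.34  0.27] yaw 10.2
xyz cm [-0.27  1.99  0.27] yaw 15.2
xyz cm [-0.47  2.63  0.28] yaw 20.2
xyz cm [-0.73  3.26  0.28] yaw 25.2
xyz cm [-1.05  3.85  0.28] yaw 30.2
xyz cm [-1.41  4.42  0.28] yaw 35.2
xyz cm [-1.82  4.95  0.28] yaw 40.2
```

Emit:
play_rows(steps=[{"hand":0.1,"xyz":[0,0.67,-0.1],"yaw":5},{"hand":0.1,"xyz":[-0.12,1.34,-0.1],"yaw":10},{"hand":0.1,"xyz":[-0.27,2.0,-0.1],"yaw":15},{"hand":0.1,"xyz":[-0.47,2.63,-0.1],"yaw":20},{"hand":0.1,"xyz":[-0.73,3.26,-0.1],"yaw":25},{"hand":0.1,"xyz":[-1.05,3.85,-0.1],"yaw":30},{"hand":0.1,"xyz":[-1.4,4.4,-0.1],"yaw":35},{"hand":0.1,"xyz":[-1.8,4.95,-0.1],"yaw":40},{"hand":0.1,"xyz":[-1.8,4.95,-0.1],"yaw":40},{"hand":0.1,"xyz":[-1.8,4.95,-0.1],"yaw":40}])

```text
t: 3.07
ee_pos: [0.5251, 0.2823, 0.0748]
tool_rot: [[-0.748, 0.664, 0.003], [0.664, 0.748, 0.001], [-0.002, 0.003, -1.0]]
contact_force: [2.7, 2.6, 5.6]
gripper_width: 0.202
gripper_force: 27.1
```

```bash
python3 - <<'E'
from h import *
s=robot.observe(); p=s["ee_pos"][:2]-np.array([.5825,.2309]); a0=np.degrees(np.arctan2(p[1],p[0])); print(s["t"],a0,"valve",np.radians(183-a0), s["gripper_width"],s["contact_force"])
R=s["tool_rot"];print(np.degrees(np.arctan2(R[1,1],R[0,1])))
E
```

```text
3.0667 138.1316120739801 valve 0.783101099371117 0.20248300941977454 [2.73815766 2.63927656 5.58677572]
48.38951593256888
```

Emit:
play_rows(steps=[{"hand":0.6,"xyz":[0,0,0],"yaw":0},{"hand":0.6,"xyz":[0,0,0],"yaw":0},{"hand":0.6,"xyz":[0,0,0],"yaw":0},{"hand":0.6,"xyz":[0,0,0],"yaw":0},{"hand":0.6,"xyz":[0,0,-4],"yaw":0},{"hand":0.6,"xyz":[0,0,-8],"yaw":0},{"hand":0.6,"xyz":[0,0,-12],"yaw":0},{"hand":0.6,"xyz":[0,0,-12],"yaw":0},{"hand":0.6,"xyz":[0,0,-12],"yaw":0}])

```text
t: 3.82
ee_pos: [0.5252, 0.2821, 0.1961]
tool_rot: [[-0.746, 0.666, 0.005], [0.666, 0.746, 0.001], [-0.003, 0.004, -1.0]]
contact_force: [0.7, -0.4, -0.2]
gripper_width: 0.602
gripper_force: 0.0
```

```bash
python3 go.py .5966 -.0337 .19 3
```

```text
xyz cm [-26.36 -18.81   0.6 ] yaw 45.3
```

Emit:
play_rows(steps=[{"hand":0.8,"xyz":[-26.4,-18.8,0.6],"yaw":45.3},{"hand":0.8,"xyz":[-26.4,-18.8,0.6],"yaw":45.3},{"hand":0.8,"xyz":[-26.4,-18.8,0.6],"yaw":45.3},{"hand":0.8,"xyz":[-26.4,-18.8,0.6],"yaw":45.3},{"hand":0.8,"xyz":[-26.4,-18.8,0.6],"yaw":45.3},{"hand":0.8,"xyz":[-26.4,-18.8,0.6],"yaw":45.3},{"hand":0.8,"xyz":[-26.4,-18.8,0.6],"yaw":45.3},{"hand":0.8,"xyz":[-26.4,-18.8,0.6],"yaw":45.3},{"hand":0.8,"xyz":[-26.4,-18.8,0.6],"yaw":45.3},{"hand":0.8,"xyz":[-26.4,-18.8,0.6],"yaw":45.3},{"hand":0.8,"xyz":[-26.4,-18.8,0.6],"yaw":45.3},{"hand":0.8,"xyz":[-26.4,-18.8,0.6],"yaw":45.3}])

```text
t: 4.82
ee_pos: [0.5949, -0.0331, 0.1864]
tool_rot: [[-0.053, 0.999, -0.001], [0.999, 0.053, 0.001], [0.001, -0.001, -1.0]]
contact_force: [-0.3, 0.6, 0.1]
gripper_width: 0.8
gripper_force: 0.0
```

```bash
python3 - <<'E'
from h import *
from go import go
go([.5966,-.0337,.095],3)
robot.read_camera
I=cam("wrist"); a,d=robot.read_camera("wrist"); cv2.imwrite("pics/w2.png",a)
P=pts("wrist",d,I); h=cv2.cvtColor(a,cv2.COLOR_BGR2HSV); m=(h[...,0]>100)&(h[...,0]<135)&(h[...,1]>120)&(d>0)
q=P[m]; q=q[(q[:,2]>.122)&(q[:,2]<.15)]; print(len(q),(q.min(0)+q.max(0))/2,np.ptp(q,axis=0))
a,d=robot.read_camera("top"); P=pts("top",d); h=cv2.cvtColor(a,cv2.COLOR_BGR2HSV); m=((h[...,0]<5)|(h[...,0]>174))&(h[...,1]>170)&(d>0); m[:, :100]=0; m[:,230:]=0
k=P[m]; k=k[(k[:,2]>.08)&(k[:,2]<.11)][:,:2]; c=k.mean(0); print(len(k),c, "valve",np.radians(183)-np.arctan2(*(c-[.5825,.2309])[::-1]))
E
```

```text
xyz cm [-0.08  0.18  9.14] yaw 0.0
1628 [ 0.59591121 -0.03427221  0.12963297] [0.02780236 0.02785979 0.00747361]
310 [0.52330454 0.28255001] valve 0.7697911084736249
```

View pics/w2.png

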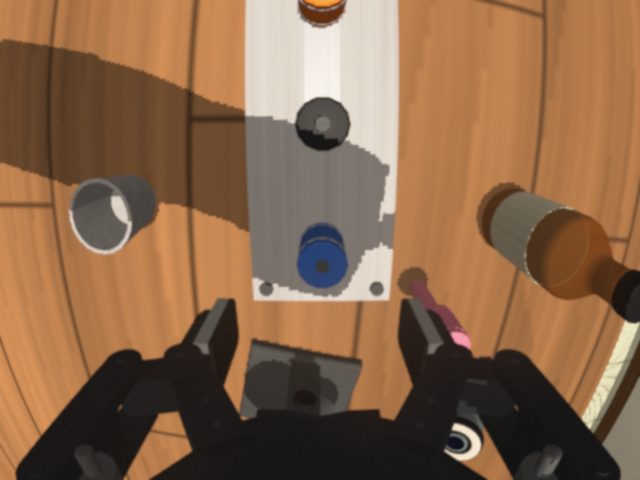

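The valve reads 0.77, which is good. The blue collar (322,260) is centred between the fingers (235 and 400), so I descend and grip it.

Emit:
play_rows(steps=[{"hand":0.8,"xyz":[-0.1,0.1,4],"yaw":0},{"hand":0.8,"xyz":[-0.1,0.1,7],"yaw":0},{"hand":0.8,"xyz":[-0.1,0.1,9.1],"yaw":0},{"hand":0.8,"xyz":[-0.1,0.1,9.1],"yaw":0},{"hand":0.25,"xyz":[-0.1,0.1,9.1],"yaw":0},{"hand":0.25,"xyz":[-0.1,0.1,9.1],"yaw":0},{"hand":0.25,"xyz":[-0.1,0.1,9.1],"yaw":0},{"hand":0.25,"xyz":[-0.1,0.1,9.1],"yaw":0},{"hand":0.25,"xyz":[-0.1,0.1,9.1],"yaw":0},{"hand":0.25,"xyz":[-0.1,0.1,9.1],"yaw":0},{"hand":0.25,"xyz":[-0.1,0.1,9.1],"yaw":0}], force=30)

```text
t: 5.83
ee_pos: [0.5978, -0.0353, 0.0985]
tool_rot: [[-0.051, 0.999, 0.003], [0.999, 0.051, -0.0], [-0.001, 0.003, -1.0]]
contact_force: [-0.1, 1.6, 6.9]
gripper_width: 0.341
gripper_force: 29.5
```

Emit:
play_rows(steps=[{"hand":0.25,"xyz":[0,0,-2.5],"yaw":0},{"hand":0.25,"xyz":[0,0,-5],"yaw":0},{"hand":0.25,"xyz":[0,0,-7.5],"yaw":0},{"hand":0.25,"xyz":[0,0,-10],"yaw":0},{"hand":0.25,"xyz":[0,0,-10],"yaw":0},{"hand":0.25,"xyz":[0,0,-10],"yaw":0},{"hand":0.25,"xyz":[0,0,-10],"yaw":0},{"hand":0.25,"xyz":[0,0,-10],"yaw":0}])

```text
t: 6.5
ee_pos: [0.5959, -0.0351, 0.1948]
tool_rot: [[-0.051, 0.999, -0.002], [0.999, 0.051, 0.001], [0.001, -0.002, -1.0]]
contact_force: [0.2, 0.1, -1.0]
gripper_width: 0.343
gripper_force: 30.7
```

```bash
cat > noz.py <<'E'
from h import *
def noz(view=None):
    "blue collar + tube from the scene and top cameras: mean of blue points, axis"
    s=robot.observe(); g=s["ee_pos"]-.019*s["tool_rot"][:,2]*1
    for n in("scene","top"):
        a,d=robot.read_camera(n); P=pts(n,d); h=cv2.cvtColor(a,cv2.COLOR_BGR2HSV)
        near=(np.linalg.norm(P-g,axis=-1)<.12)&(d>0); m=near&(h[...,0]>100)&(h[...,0]<135)&(h[...,1]>120)
        q=P[m]; print(n,len(q),"blue mean-g",np.round((q.mean(0)-g)*1000) if len(q) else "")
        if view==n:
            i,R,t=cam(n); c=R@g+t; u,v=int(c[0]/c[2]*i["fx"]+i["cx"]),int(c[1]/c[2]*i["fy"]+i["cy"]); u=min(max(u,90),550); v=min(max(v,80),400)
            cv2.imwrite(f"pics/n{s['t']:.1f}.png",cv2.resize(a[v-75:v+75,u-85:u+85],None,fx=4,fy=4,interpolation=cv2.INTER_CUBIC)); print(f"pics/n{s['t']:.1f}.png",u-85,v-75)
        np.savez(n+"2.npz",a=a,d=d)
    print("g",g,"w",s["gripper_width"],s["gripper_force"],s["contact_force"])
E
python3 - <<'E'
from noz import *; from go import go
noz("scene")
c=np.array([.5922,.0462]); y=np.array([-.053,.9986])
for k,z in((-.145,.195),(-.145,.123),(-.090,.123)):
    go([*(c+k*y),z],3)
E
ls pics
```

```text
scene 134 blue mean-g [-1. -5.  6.]
pics/n6.5.png 214 141
top 0 blue mean-g 
g [ 0.59591729 -0.03507162  0.21375228] w 0.3433191188579813 30.725778937339783 [ 0.17447631  0.08750823 -1.03099948]
xyz cm [-6.37  0.08 -0.03] yaw -0.1
xyz cm [-6.37  0.1   7.17] yaw -0.1
xyz cm [-0.87  0.08  7.17] yaw -0.1
crop.png
n6.5.png
scene.png
top.png
w1.png
w2.png
```

Emit:
play_rows(steps=[{"hand":0.25,"xyz":[-2.5,0.1,0],"yaw":0},{"hand":0.25,"xyz":[-5,0.1,0],"yaw":0},{"hand":0.25,"xyz":[-6.4,0.1,0],"yaw":0},{"hand":0.25,"xyz":[-6.4,0.1,0],"yaw":0},{"hand":0.25,"xyz":[-6.4,0.1,2.5],"yaw":0},{"hand":0.25,"xyz":[-6.4,0.1,5],"yaw":0},{"hand":0.25,"xyz":[-6.4,0.1,6.9],"yaw":0},{"hand":0.25,"xyz":[-6.4,0.1,6.9],"yaw":0},{"hand":0.25,"xyz":[-6.4,0.1,6.9],"yaw":0}], force=25)

```text
t: 7.35
ee_pos: [0.5998, -0.0981, 0.1261]
tool_rot: [[-0.051, 0.999, -0.002], [0.999, 0.051, 0.001], [0.001, -0.002, -1.0]]
contact_force: [0.5, 0.4, -0.4]
gripper_width: 0.342
gripper_force: 30.6
```

Emit:
play_rows(steps=[{"hand":0.25,"xyz":[0.5,0,0],"yaw":0},{"hand":0.25,"xyz":[1.0,0,0],"yaw":0},{"hand":0.25,"xyz":[1.5,0,0],"yaw":0},{"hand":0.25,"xyz":[2.0,0,0],"yaw":0},{"hand":0.25,"xyz":[2.5,0,0],"yaw":0},{"hand":0.25,"xyz":[2.5,0,0],"yaw":0}])

```text
t: 7.85
ee_pos: [0.6001, -0.0735, 0.128]
tool_rot: [[-0.052, 0.999, 0.002], [0.999, 0.052, -0.001], [-0.001, 0.002, -1.0]]
contact_force: [0.5, -3.5, 1.5]
gripper_width: 0.341
gripper_force: 31.0
```

```bash
python3 - <<'E'
from noz import *; from go import go
noz("scene")
c=np.array([.5922,.0462]); y=np.array([-.053,.9986])
g=robot.observe(); print("k",(g["ee_pos"][:2]-c)@y); go([*(c-.091*y),.126],3)
E
```

```text
scene 165 blue mean-g [  3. -10.   1.]
pics/n7.8.png 203 188
top 0 blue mean-g 
g [ 0.60001744 -0.07344007  0.14701122] w 0.34064876067798777 31.02379024028778 [ 0.52418053 -3.51657582  1.54829571]
k -0.1202516520784439
xyz cm [ 2.92 -0.12  0.14] yaw -0.0
```

Emit:
play_rows(steps=[{"hand":0.25,"xyz":[0.5,0,0],"yaw":0},{"hand":0.25,"xyz":[1.0,0,0],"yaw":0},{"hand":0.25,"xyz":[1.5,0,0],"yaw":0},{"hand":0.25,"xyz":[2.0,0,0],"yaw":0},{"hand":0.25,"xyz":[2.5,0,0],"yaw":0},{"hand":0.25,"xyz":[2.9,0,0],"yaw":0},{"hand":0.25,"xyz":[2.9,0,0],"yaw":0},{"hand":0.25,"xyz":[2.9,0,0],"yaw":0}])

```text
t: 8.62
ee_pos: [0.5979, -0.0446, 0.1272]
tool_rot: [[-0.052, 0.999, -0.0], [0.999, 0.052, 0.001], [0.001, 0.0, -1.0]]
contact_force: [-0.0, -1.4, 1.1]
gripper_width: 0.342
gripper_force: 29.5
```

```bash
python3 - <<'E'
from noz import *
noz("scene")
E
mv $(ls -t pics/n*.png|head -1) pics/tilt.png
```

```text
scene 241 blue mean-g [  5. -19.  -1.]
pics/n8.6.png 214 176
top 0 blue mean-g 
g [ 0.59788893 -0.04457723  0.14615648] w 0.34181810284857245 29.549974501132965 [-0.02347723 -1.41300037  1.12620881]
```

View pics/tilt.png

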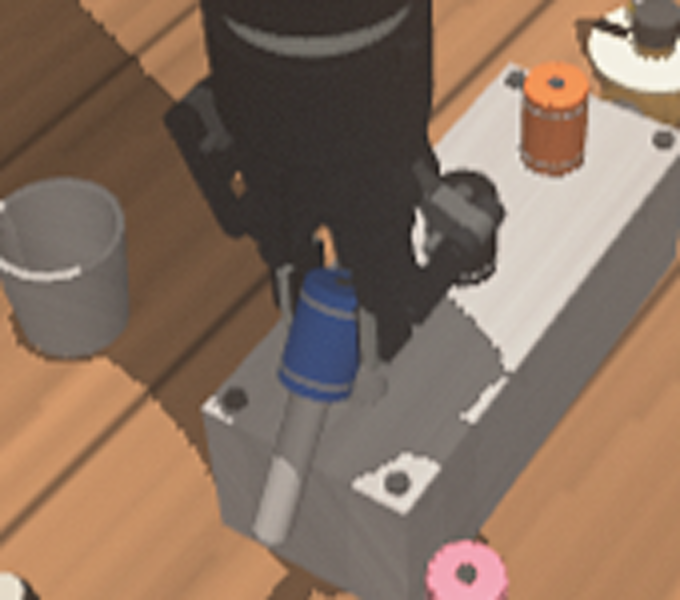

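The picture shows the nozzle tilted in the pads: collar at about (320,335), tip at about (268,530), leaning outward over the block's end. I lift off, then fit its axis from depth.

Emit:
play_rows(steps=[{"hand":0.25,"xyz":[-0.3,0,-2],"yaw":0},{"hand":0.25,"xyz":[-0.3,0,-5],"yaw":0},{"hand":0.25,"xyz":[-0.3,0,-8],"yaw":0},{"hand":0.25,"xyz":[-0.3,0,-12],"yaw":0},{"hand":0.25,"xyz":[-0.3,0,-13],"yaw":0},{"hand":0.25,"xyz":[-0.3,0,-13],"yaw":0},{"hand":0.25,"xyz":[-0.3,0,-13],"yaw":0},{"hand":0.25,"xyz":[-0.3,0,-13],"yaw":0}], force=35)

```text
t: 9.38
ee_pos: [0.5975, -0.0478, 0.2547]
tool_rot: [[-0.051, 0.999, -0.003], [0.999, 0.051, 0.001], [0.002, -0.003, -1.0]]
contact_force: [-0.6, 0.7, -1.8]
gripper_width: 0.338
gripper_force: 35.2
```

```bash
cat > fit.py <<'E'
from h import *
from scipy.optimize import least_squares
def fit(az,tilt=35):  # az: world azimuth of collar direction (deg); returns tip, axis
    s=robot.observe(); R=s["tool_rot"]; g=s["ee_pos"]-.019*R[:,2]; Q=[]
    u=lambda p:np.array([np.sin(p[1])*np.cos(p[0]),np.sin(p[1])*np.sin(p[0]),np.cos(p[1])])
    p0=np.radians([az,tilt]); tip0=g-.1025*u(p0)
    for n in("scene","top"):
        a,d=robot.read_camera(n); P=pts(n,d); h=cv2.cvtColor(a,cv2.COLOR_BGR2HSV); ax=u(p0)
        w=P-tip0; k=w@ax; r=np.linalg.norm(w-k[...,None]*ax,axis=-1)
        b=(h[...,0]>100)&(h[...,0]<135)&(h[...,1]>120)&(d>0)&(np.linalg.norm(P-g,axis=-1)<.07)&(r<.03)
        tb=(d>0)&(k>-.015)&(k<.055)&(r<.022); m=b|tb; print(n,b.sum(),tb.sum()); Q.append(P[m])
    Q=np.vstack(Q)
    def f(x):
        ax=u(x[3:]); w=Q-x[:3]; k=w@ax; r=np.linalg.norm(w-k[:,None]*ax,axis=1)
        side=np.abs(r-np.where(k>.07,.015,.008)); end=np.hypot(np.abs(k-.115),np.maximum(r-.015,0)); te=np.hypot(k,np.maximum(r-.008,0)); sh=np.hypot(k-.07,np.maximum(r-.015,0))
        side=np.hypot(side,np.maximum(0,np.maximum(-k,k-.115)))
        return np.minimum.reduce([side,end,te,sh])*1000
    o=least_squares(f,[*tip0,*p0],loss="soft_l1",x_scale=[.01]*3+[.1]*2); x=o.x; ax=u(x[3:])
    print("tip",np.round(x[:3],4),"az,tilt",np.round(np.degrees(x[3:]),1),"rms mm",np.sqrt(np.mean(np.minimum(f(x),8)**2)),"grip along",(g-x[:3])@ax,"g off axis",np.round(g-x[:3]-((g-x[:3])@ax)*ax,4))
    return s,x[:3],ax
E
python3 - <<'E'
from fit import *; fit(93)
E
```

```text
scene 281 450
top 0 0
tip [ 0.5991 -0.1056  0.1852] az,tilt [91.9 31.9] rms mm 0.8036021182064794 grip along 0.10567398126527713 g off axis [ 0.0003  0.0019 -0.0012]
```

```bash
python3 - <<'E'
from h import *; from go import go
a=np.radians(77.7); c,s=np.cos(a),np.sin(a); o=np.array([.0016,-.0578,-.0695]); o=np.array([c*o[0]-s*o[1],s*o[0]+c*o[1],o[2]])
p=np.array([.5215,-.2235,.165])-o; print(p); go(p+[0,0,.02],3+77.7); go(p,80.7)
E
```

```text
[ 0.46468592 -0.21275012  0.2345    ]
xyz cm [-15.79 -14.08   0.03] yaw -77.8
xyz cm [-15.79 -14.08   2.03] yaw -77.8
```

Emit:
play_rows(steps=[{"hand":0.25,"xyz":[-1.5,-1.3,0],"yaw":-7},{"hand":0.25,"xyz":[-3,-2.6,0],"yaw":-14},{"hand":0.25,"xyz":[-4.5,-4,0],"yaw":-21},{"hand":0.25,"xyz":[-6,-5.3,0],"yaw":-28},{"hand":0.25,"xyz":[-7.5,-6.7,0],"yaw":-35},{"hand":0.25,"xyz":[-9,-8,0],"yaw":-42},{"hand":0.25,"xyz":[-10.5,-9.4,0],"yaw":-49},{"hand":0.25,"xyz":[-12,-10.7,0],"yaw":-56},{"hand":0.25,"xyz":[-13.5,-12,0],"yaw":-63},{"hand":0.25,"xyz":[-15,-13.4,0],"yaw":-70},{"hand":0.25,"xyz":[-15.8,-14.1,0],"yaw":-77},{"hand":0.25,"xyz":[-15.8,-14.1,0],"yaw":-78}])

```text
t: 10.48
ee_pos: [0.4639, -0.2143, 0.2556]
tool_rot: [[-0.988, 0.153, -0.002], [0.153, 0.988, 0.001], [0.002, 0.001, -1.0]]
contact_force: [0.3, -0.5, -1.4]
gripper_width: 0.339
gripper_force: 35.2
```

Emit:
play_rows(steps=[{"hand":0.25,"xyz":[0,0,1],"yaw":0},{"hand":0.25,"xyz":[0,0,2],"yaw":0},{"hand":0.25,"xyz":[0,0,2],"yaw":0},{"hand":0.25,"xyz":[0,0,2],"yaw":0},{"hand":0.25,"xyz":[0,0,2],"yaw":0}])

```text
t: 10.9
ee_pos: [0.4655, -0.2125, 0.2366]
tool_rot: [[-0.987, 0.158, -0.0], [0.158, 0.987, 0.001], [0.001, 0.0, -1.0]]
contact_force: [0.2, -0.7, -1.8]
gripper_width: 0.34
gripper_force: 35.2
```

```bash
cat > chk.py <<'E'
from fit import *
s,tip,ax=fit(170,32)
n=np.array([-.566,.102,.819]); n/=np.linalg.norm(n); L=np.array([.5555,-.2297,.116]); w=tip-L; k=w@n; lat=w-k*n
print("along",k,"lateral",np.round(lat,4),np.linalg.norm(lat),"angle",np.arccos(ax@n),"shift tool cm",np.round(s["tool_rot"].T@(L+.06*n-tip)*100,2),s["gripper_force"],s["contact_force"],s["t"])
a,d=robot.read_camera("scene"); cv2.imwrite("pics/end.png",a)
E
python3 chk.py
```

```text
scene 342 512
top 113 188
tip [ 0.5226 -0.2217  0.167 ] az,tilt [169.9  32. ] rms mm 1.1891423066711573 grip along 0.10582895556310559 g off axis [-0.002  -0.0007 -0.0011]
along 0.06113967438578542 lateral [0.0017 0.0017 0.001 ] 0.0026092716185192994 angle 0.054373096949960446 shift tool cm [ 0.08 -0.2   0.19] 35.16589879989624 [ 0.23280415 -0.69363833 -1.75254718] 10.9
```

View pics/end.png

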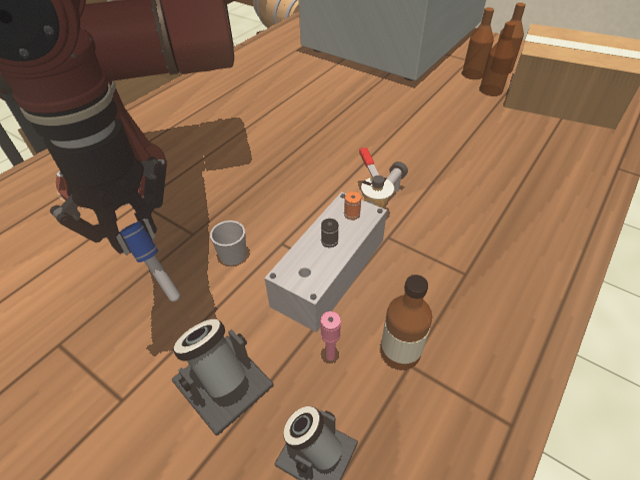

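The picture shows the nozzle with its tip (172,297) above the large camera's lens (200,337), pointing along its line of sight. The lever stands over half open at (368,158), and the other nozzles, bottle and cup have not moved. The tip is 61 mm out, 3 mm to the side and 0.05 rad off the axis, so I let it settle and hand in.

Emit:
play_rows(steps=[{"hand":0.25,"xyz":[0,0,0],"yaw":0},{"hand":0.25,"xyz":[0,0,0],"yaw":0},{"hand":0.25,"xyz":[0,0,0],"yaw":0},{"hand":0.25,"xyz":[0,0,0],"yaw":0},{"hand":0.25,"xyz":[0,0,0],"yaw":0},{"hand":0.25,"xyz":[0,0,0],"yaw":0}])

```text
t: 11.55
ee_pos: [0.4654, -0.2132, 0.237]
tool_rot: [[-0.987, 0.158, 0.0], [0.158, 0.987, 0.0], [-0.0, 0.0, -1.0]]
contact_force: [-0.1, 0.9, -1.3]
gripper_width: 0.343
gripper_force: 35.2
```

```bash
python3 -c "
from station import robot
s=robot.observe(); print(s['ee_pos'],s['joint_vel']); print(robot.sign_off())"
```

```text
[ 0.46536546 -0.21317982  0.23701059] [ 0.00044443  0.00042096  0.00012876  0.00010796  0.00079736 -0.00071168]
the job is handed in; nothing more can be done
None
```

The job is handed in, though the hand-in gave no verdict: the valve measured half open (about 0.77 rad), and the blue nozzle is held still with its tip about 61 mm from the lens, 3 mm to the side and 0.05 rad off the line of sight.

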